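# Take the viola head out of the drying cabinet

## Task

Raise the curved clear sash of the drying cabinet by its wooden pull until it stays up by itself, and let go of it. Then reach in under it, take out the carved viola head (the one with the scroll, not the plain blank beside it), and set it down in the wooden tray, lying flat on its back as it lay before; do not drop it in. Leave the sash standing open and the blank, the jar and the gouge where they are.

Things in the scene. Friction and masses are not known exactly. Their poses are not given: they have to be found in the camera images.
- cabinet: Clear acrylic drying cabinet with dark wood edges, fixed; place and yaw vary. Origin: on the bench under the sash's axis; x from front (robot side) to back, y along the sash, z up. Closed at the back (x = 125 mm), sides (y = +-200) and rear of the roof. Plywood floor 12 mm above the bench, from x = -235; kerb at x = -230 to -214, 38 mm high; top 235 mm high. Two wooden things lie inside, left and right at random.
- sash_axis (a point): Middle of the sash's turning axis, along the cabinet's y, 20 mm above the bench; does not move. The sash is a curved clear sheet, 370 mm wide, radius 220 mm about it; closed it spans from 5 degrees above the level (lower edge, at the front) to 75 degrees.
- sash (a joint): Sash angle, rad: 0 closed, 1.05 fully raised (stop). It swings up and back about its axis. Mass 0.55 to 0.9 kg; raising takes up to 8 N at the pull. Let go below about 0.4 it falls shut; somewhere between 0.4 and 0.8 (its weight varies) friction begins to hold it; from 0.85 up it always stays.
- sash_edge (a point): Middle of the sash's lower edge (wooden strip, 12 mm thick), 220 mm from the axis. Raised to 1.0 rad it is about 100 mm in front of the axis and 215 mm above the bench.
- sash_pull (a point): Grasp point on the sash's wooden pull: straight square bar, 24 x 24 mm, mid-width, sticking out 72 mm from the sash straight away from the axis. The point is in its centre, 45 mm out, 265 mm from the axis; 27 mm of bar beyond it. Closed, the bar points to the robot, 14 degrees above the level; it turns with the sash. Pinch it across its width (cabinet's y); both sides are free.
- head_center (a point): Carved viola head, wood, 0.11 to 0.19 kg, lying on its back in the cabinet, some 75 mm in front of the axis and 70 mm left or right, its x within 0.3 rad of the cabinet's. The point is the centre of its pegbox, a straight bar 76 (x) x 28 (y) x 36 mm (z, up) with a dark slot on top; 18 mm above the floor it lies on. Grasp it across the 28 mm.
- head_scroll (a point): Centre of the round scroll at the head's +x end (away from the robot), 59 mm from the pegbox's centre: 46 mm in diameter, its eyes 42 mm wide (y) and 20 mm in diameter. The whole head is 120 x 42 x 46 mm: it ends 38 mm behind the pegbox's centre and 82 mm ahead of it.
- blank_center (a point): Centre of a plain rectangular wooden blank, 100 x 34 x 36 mm (x, y, z), lying beside the head in the cabinet. To be left where it is.
- tray: Low wooden tray lined with grey felt, fixed to the bench (its place and yaw vary), outside 210 x 140 mm (x, y), inside 198 x 128 mm, walls 28 mm high and 6 mm thick. Origin: on the bench under its centre; x along its length. Its inner floor is 6 mm above the bench.
- jar_center (a point): Centre of a closed glass jar, 70 mm in diameter, 100 mm tall, on the bench. To be left where it is.
- gouge_center (a point): Middle of a gouge lying on the bench, 180 mm long, wooden handle and steel blade. To be left where it is.
There are look-alikes about, which are no part of the job. What is shaped like the part that bears head_center but blue or red is not meant.

How it is judged (in metres and radians):
On the way, in this order (a step that is already met when the one before it is completed fails the run):
1. the sash stands raised by itself, the robot touching nothing (value of joint sash above 0.45 rad and velocity of joint sash between -0.03 and 0.03 rad/s and contact force between each of the fingers, the arm and anything else below 0.3 N), for 0.4 s.
2. the viola head is out of the cabinet, in the gripper, with the sash still up (value of joint sash above 0.45 rad and horizontal distance between head_center and sash_axis above 0.26 m and contact force between the fingers and head above 0.5 N), for 0.1 s.
3. the head is lowered to within 15 mm of the tray's floor while still gripped (x of head_center in the frame of tray between -0.07 and 0.07 m and y of head_center in the frame of tray between -0.055 and 0.055 m and z of head_center in the frame of tray below 0.039 m and contact force between the fingers and head above 0.5 N), for 0.05 s.
At the end, for the whole second after the job is handed in: The head lies still, flat on its back (tilt < 0.15 rad, centre 18 to 30 mm up) in the tray (centre within 70 mm along, 55 mm across of the tray's centre); the sash stands still, raised over 0.45 rad; blank, jar and gouge within 30 mm of their starts (x of head_center in the frame of tray between -0.07 and 0.07 m and y of head_center in the frame of tray between -0.055 and 0.055 m and z of head_center in the frame of tray between 0.018 and 0.03 m and angle between head_center's own z axis and vertical below 0.15 rad and linear speed of head below 0.02 m/s and value of joint sash above 0.45 rad and velocity of joint sash above -0.03 rad/s and distance of each of blank_center, jar_center, gouge_center from where it was at the start of the episode below 0.03 m); the robot touches nothing.
It fails at once if the blank, the jar or the gouge is moved by more than 30 mm (distance of any of blank_center, jar_center, gouge_center from where it was at the start of the episode above 0.03 m).
It also fails if it takes over 72 s, if anything falls off the work surface, if the arm or the gripper's body presses on something with over 40 N, if the wrist force passes 120 N, or if a joint passes its speed limit or range.

## Robot

A 6-joint arm with a two-finger parallel gripper is mounted at the origin on the work surface. World frame = base frame: x ahead of the robot, y to its left, z up, the work surface at z = 0. Lengths are in mm, angles in rad, forces in N, time in s.
With the tool pointing down it reaches from about 275 to 1000 mm from the base axis. Payload 8.4 kg.
Tool frame: the origin (TCP) lies on the centre line of the jaws, within the pads' length; the fingertips stand r.tip_reach ahead of it and the grasp point (between the pads) lies 11 mm behind it (r.tip_reach is the distance from the TCP to the fingertips, in mm); z points along the fingers, y is the line along which they close (so a half turn about z gives the same grasp; the last joint's range is limited). The gripper opens to 85 mm and grips with 20 to 120 N. Pads are 22 mm wide; open, the fingers measure 114 mm over their backs; the gripper's body (76 mm by 85 mm) begins 54 mm behind the grasp point. The pads swing forward as they close: fully open they stand 13 mm farther back than shut.
Start: joints at [1.205, 0.353, 1.633, -0, 1.155, -0.002], TCP at [222.391, 584.097, 201.281] pointing down, gripper open.
Joint ranges: [-2.63, 2.63], [-0.92, 2.1], [0.06, 2.66], [-1.3, 4.44], [0, 2.69], [-3.02, 3.02]. Speed limits (rad/s): [2.22, 2.22, 2.79, 3.14, 3.14, 3.14].

## Interface

Orientations are given as [roll, pitch, yaw] about the fixed x, y, z axes, in that order (R = Rz(yaw) Ry(pitch) Rx(roll)).
In Python, from rig import r gives the robot as it stands.
- The arm moves only by the tool carry_out, never from a script. Its argument "targets" is a list of rows, each an object with "dp": the shift along the tool's x, y, z in mm, a list of three; "yaw": the turn about the tool's z in degrees. A call has 1 to 12 rows; each row is the pose to reach, as a shift and turn from the pose commanded when the call began, along the tool's axes at that moment; what a row does not reach only later rows make up. A row lasts 1/8 s, in which the tool goes at most 62.5 mm and 10.7 degrees, less where a joint would pass 70% of its speed; a pose out of reach is approached as far as the arm can. A call with a gripper value outside its range is refused whole. "fingers" is the opening, from -1 (shut) to 1 (fully open), so that 0 is half open, set as the call begins (left out, the last holds). The fingers move at their own pace and stop on an object; "grip_force" is the grip in N (left out, the last holds). Time passes only in rows, so rows that repeat a pose let the fingers close. It gives the time, the measured TCP pose, the force, the opening and the grip force at its end, in the units of the state.
- r.sense(): the state, without advancing time (a new reading comes with each control period).
- r.grab_frame(name): name is "side" or "top" or "wrist"; returns the picture (420x560x3 uint8, red, green, blue); there is no depth.
- r.get_calibration(name): a dict with "fx", "fy", "cx", "cy" (pixels), "rvec" (rotation vector, rad) and "tvec" (3), from world to camera coordinates, as OpenCV has them. Camera axes: x right, y down, z forward; pixel columns grow to the right and rows downward; lengths in mm; the calibration is good to about 2 mm. A picture is of the moment at which its call begins: read the wrist's pose just before it. get_calibration takes no time and is no camera call; for the wrist camera it gives the pose at the moment of the call.
- r.sign_off(): hands the job in; it is judged then, once.
The state is a dict: "clock": time; "qpos": joint angles; "qvel": joint speeds; "joint_efforts": joint torques, N m; "eef_pos": TCP position; "tcp_rot": TCP orientation; "contact_force": force on the tool from outside, world axes, zero at the start; "wrist_torque": the same for the moment, N m; "opening": opening from 0.0 (shut) to 1.0 (fully open); "grasp_force": force on a finger pad.
Only numpy, scipy, OpenCV 4.12 (cv2) and the standard library are available. Lean on these libraries where they do the work, as an engineer would, in place of code of your own. Each camera call takes 0.05 s, during which the arm holds its last target. There are 200 camera calls.

## Working session

There is one attempt and no reset: what is moved stays moved. The work goes in short steps, Python scripts to look and compute and a tool call to move; the robot and the scene stay as the last step left them, time stands still between calls to the robot, and variables do not carry over. Pictures are saved under pics/ and viewed, at most 10 in all, crops included, and the job is handed in when it is done.

Besides the shell and the picture viewer there is one more tool, called after ">>>" as name(argument=value, ...) on one line, values as JSON. carry_out: Moves the arm, as the interface text tells. Its arguments: {"type":"object","properties":{"targets":{"type":"array","items":{"type":"object","properties":{"dp":{"type":"array","items":{"type":"number"}},"yaw":{"type":"number"}}}},"fingers":{"type":"number"},"grip_force":{"type":"number"}},"required":["targets"]}

```bash
ls; mkdir -p pics
python3 - <<'E'
from rig import r
import cv2
s=r.sense();print(s, r.tip_reach)
for n in("side","top"):
    im=r.grab_frame(n);cv2.imwrite(f"pics/{n}0.png",cv2.resize(im[:,:,::-1],(800,600),interpolation=cv2.INTER_CUBIC))
    print(n,r.get_calibration(n))
E
```

```text
pics
{'clock': 0.0, 'qpos': array([ 1.20457198e+00,  3.53678777e-01,  1.63410317e+00, -2.57936182e-05,
        1.15519702e+00, -2.39452605e-03]), 'qvel': array([-4.08980399e-04, -2.34916634e-03, -5.38665090e-05, -2.74956482e-04,
        2.67314737e-03, -9.10459518e-04]), 'joint_efforts': array([ 1.88002661e-03, -6.05263925e+01, -3.42074275e+01,  3.22758558e-05,
        9.49258741e-03,  4.00795370e-07]), 'eef_pos': array([222.23585776, 583.61901603, 200.55582629]), 'tcp_rot': array([-3.14020629e+00,  2.02638372e-05,  2.77777327e+00]), 'contact_force': array([ 0.24806566,  0.3029571 , -0.53517796]), 'wrist_torque': array([-0.00244676, -0.0222405 , -0.00789074]), 'grasp_force': 0.0, 'opening': 1.0004317341973268} 8.0
side {'fx': 446.5606012722505, 'fy': 446.5606012722505, 'cx': 282.896830829525, 'cy': 198.78193394468587, 'rvec': array([ 1.47013322,  2.52591299, -0.44954603]), 'tvec': array([ 311.58535853, -392.74788753, 1294.26295432])}
top {'fx': 510.62083075211706, 'fy': 510.62083075211706, 'cx': 276.7706056996437, 'cy': 211.8878584097312, 'rvec': array([ 2.19042576, -2.21232727,  0.08193325]), 'tvec': array([ -34.81203294,  562.15459036, 1449.89652283])}
```

View pics/top0.png

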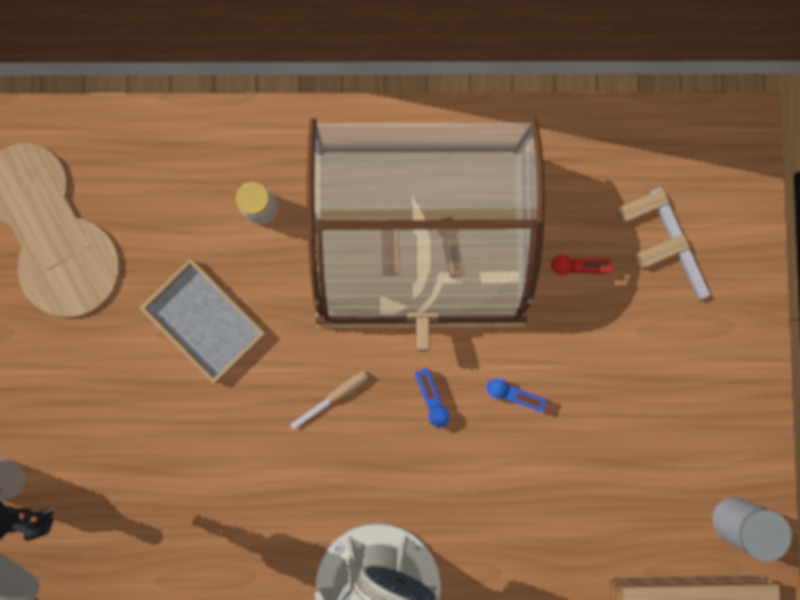

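View pics/side0.png

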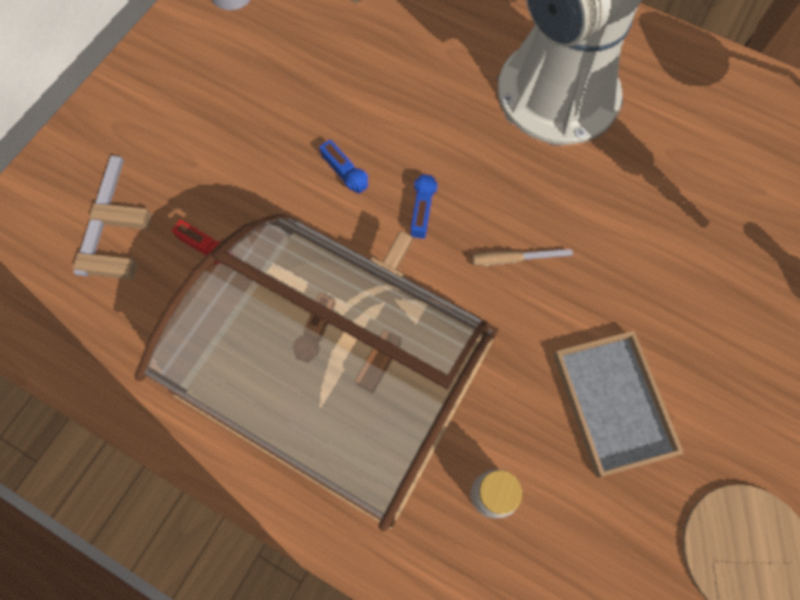

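The top view is oriented with +x up and +y left.

Candidates (800×600 top view):
- Inside the cabinet, the left item at (390,250) is plain and rectangular, so it is the blank. The right item at (453,248) has a slot, and its scroll shows in the side view at (305,345), so it is the head.
- The blue ones at (433,398) and (515,394) and the red one at (580,265) are look-alikes.

Next I'll view an enlarged crop of the inside, and triangulate the main points.

```bash
cat > h.py <<'E'
import numpy as np, cv2
from rig import r
S=560/800
def cal(n):
    c=r.get_calibration(n);K=np.array([[c['fx'],0,c['cx']],[0,c['fy'],c['cy']],[0,0,1.]])
    return K,cv2.Rodrigues(np.array(c['rvec']))[0],np.array(c['tvec'])
def ray(n,p,C=None):
    K,R,t=C or cal(n);d=R.T@np.linalg.inv(K)@np.array([p[0],p[1],1.]);return -R.T@t,d/np.linalg.norm(d)
def onz(n,p,z,C=None):
    o,d=ray(n,p,C);return o+d*(z-o[2])/d[2]
def tri(a,b,na="top",nb="side"):
    o1,d1=ray(na,a);o2,d2=ray(nb,b)
    s=np.linalg.lstsq(np.c_[d1,-d2],o2-o1,rcond=None)[0];p,q=o1+s[0]*d1,o2+s[1]*d2
    return (p+q)/2,np.linalg.norm(p-q)
def proj(n,P,C=None):
    K,R,t=C or cal(n);return cv2.projectPoints(np.float64(P).reshape(-1,3),R,t,K,None)[0][:,0]
E
python3 - <<'E'
from h import *
np.set_printoptions(precision=1,suppress=True)
T=lambda x,y:(x*S,y*S)
for n,a,b in [("pull tip",(422,349),(408,236)),("roofbar L",(320,224),(449,381)),("roofbar R",(537,223),(218,254)),("blank",(391,250),(379,361)),("head slot",(453,247),(323,314)),("jar lid",(252,197),(500,493)),("gougehandle",(366,376),(474,259)),("gouge tip",(293,427),(572,252))]:
    print(n,*tri(T(*a),T(*b)))
print("tray top corners",*[ (onz("top",T(*p),28)[:2],onz("side",T(*q),28)[:2]) for p,q in [((191,260),(680,452)),((141,307),(602,474)),((214,382),(558,350)),((264,333),(633,333))]])
# stitched crop of both views, inside of cabinet
t=cv2.imread("pics/top0.png")[110:360,300:550];s=cv2.imread("pics/side0.png")[200:450,240:490]
cv2.imwrite("pics/crop0.png",cv2.resize(np.hstack([t,s]),(800,400),interpolation=cv2.INTER_CUBIC))
K,R,tt=cal("wrist");c=-R.T@tt;print("wristcam",c,"fwd",R[2],r.sense()['eef_pos'])
E
```

```text
pull tip [468.3 -87.7  85.2] 2.9622784876755026
roofbar L [685.9  94.4 231. ] 5.207738355754074
roofbar R [ 685.7 -283.3  222.5] 4.087459169526226
blank [667.4 -31.   18.5] 3.499059173918503
head slot [ 660.7 -144.3   87.1] 14.915362757293865
jar lid [763.5 234.9  87.8] 1.4953169765338754
gougehandle [414.7  21.5   1.7] 2.721113105224228
gouge tip [314.5 169.7   3.4] 5.291710368510152
tray top corners (array([650.1, 365.8]), array([559.1, 464.9])) (array([557.3, 463.8]), array([651.9, 369.7])) (array([407.8, 319.3]), array([503. , 224.9])) (array([503.4, 221. ]), array([412.5, 323.8]))
wristcam [155.5 609.5 373.3] fwd [ 0.3 -0.1 -1. ] [222.2 583.6 200.6]
```

View pics/crop0.png

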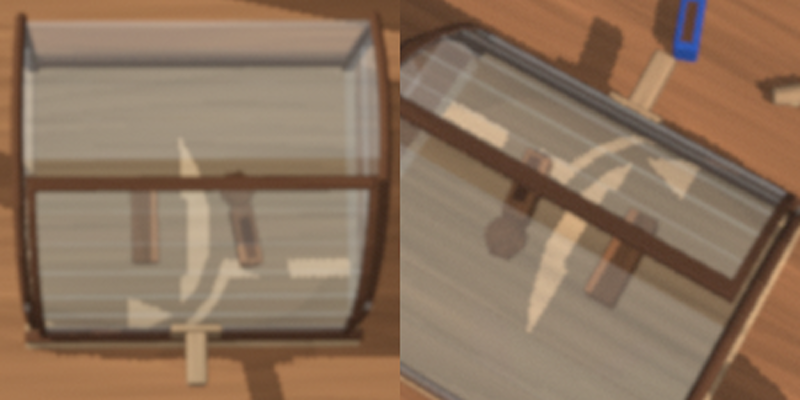

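The crop confirms it. The right-hand piece has the dark slot at crop (245,225) in the top view and the round scroll at crop (505,238) in the side view, so it is the head. The left-hand piece is the plain blank. The pull's tip is near x=468, y=-88, z=85, which fits an axis at x≈751 and a cabinet yaw of about 0. I'll move over the pull now.

>>> carry_out(targets=[{"dp":[-40,-45,0],"yaw":-2},{"dp":[-80,-90,0],"yaw":-4},{"dp":[-120,-134,0],"yaw":-6},{"dp":[-160,-179,0],"yaw":-8},{"dp":[-200,-223,0],"yaw":-10},{"dp":[-240,-268,0],"yaw":-12},{"dp":[-280,-313,0],"yaw":-14},{"dp":[-320,-357,0],"yaw":-16},{"dp":[-360,-402,0],"yaw":-18},{"dp":[-400,-447,0],"yaw":-20},{"dp":[-440,-491,0],"yaw":-20.8},{"dp":[-480,-536,0],"yaw":-20.8}], fingers=1)

```text
clock: 1.6
eef_pos: [480.5, -89.7, 201.2]
tcp_rot: [3.141, 0.0, 3.141]
contact_force: [1.3, 1.0, 1.0]
opening: 0.998
grasp_force: 0.0
```

Run:
```python
from h import *
np.set_printoptions(precision=1,suppress=True)
T=lambda x,y:(x*S,y*S)
s=r.sense();print(s['clock'],s['eef_pos'],s['tcp_rot'],s['qpos'],s['contact_force'])
C=cal("wrist");im=r.grab_frame("wrist")
cv2.imwrite("pics/w1.png",cv2.resize(im[:,:,::-1],(800,600),interpolation=cv2.INTER_CUBIC))
np.savez("w1.npz",K=C[0],R=C[1],t=C[2])
print("roof ends z232",onz("top",T(320,224),232),onz("top",T(537,223),232))
print("head near end z48",onz("top",T(455.6,273.8),48),onz("side",T(327.5,298.75),48))
print("scroll z35",onz("top",T(447.5,222.5),58),onz("side",T(305.6,350),50))
```

```text
1.6 [480.5 -89.7 201.2] [3.1 0.  3.1] [-0.2  0.1  1.9  0.   1.1 -1.8] [1.3 1.  1. ]
roof ends z232 [686.5  91.9 232. ] [ 685.4 -283.   232. ]
head near end z48 [ 616.  -159.3   48. ] [ 622.4 -155.6   48. ]
scroll z35 [ 716.5 -143.8   58. ] [ 716.6 -139.1   50. ]
```

View pics/w1.png

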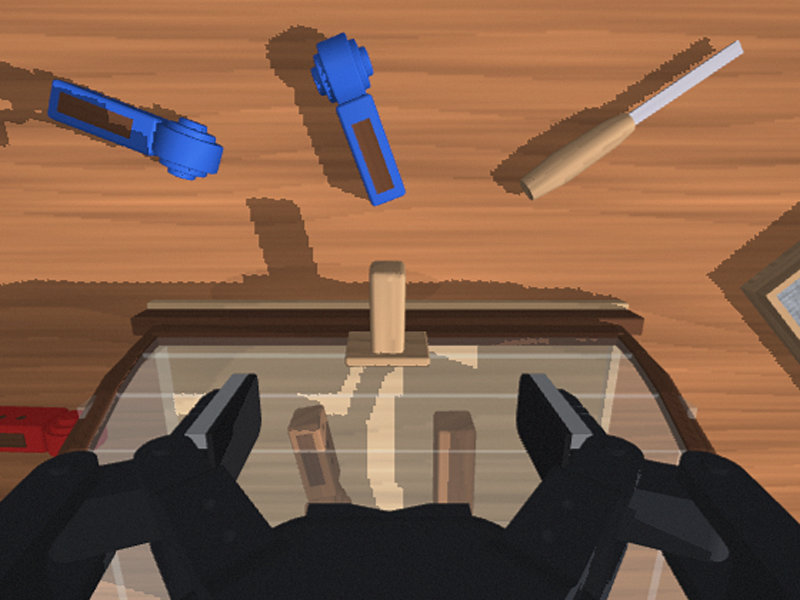

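Run:
```python
from h import *
np.set_printoptions(precision=1,suppress=True)
d=np.load("w1.npz");C=(d['K'],d['R'],d['t'])
f=lambda x,y,z:onz("w",(x*S,y*S),z,C)
print("floor front edge",f(147,304,12),f(629,304,12))
print("kerb front top",f(133,312,38),f(643,312,38))
print("kerb front top",f(133,320,38),f(643,320,38))
print("pull tip top edge z102",f(387,262,102),"tip sides",f(370,270,98),f(404,270,98),"base",f(388,330,86))
print("head near end top l/r",f(290,415,48),f(326,406,48),"head side",f(307,500,48),f(345,490,48))
print("blank near end",f(434,412,48),f(475,412,48))
print("pred pull tip",proj("w",[[751-283,-90,91]],C)/S)
```

```text
floor front edge [ 515.5 -299.1   12. ] [515.2 119.3  12. ]
kerb front top [ 514.6 -296.4   38. ] [514.4 116.7  38. ]
kerb front top [ 521.4 -297.5   38. ] [521.2 117.8  38. ]
pull tip top edge z102 [461.2 -90.2 102. ] tip sides [ 467.2 -101.2   98. ] [467.2 -79.2  98. ] base [512.7 -89.6  86. ]
head near end top l/r [ 602.5 -172.4   48. ] [ 594.  -141.7   48. ] head side [ 688.5 -162.5   48. ] [ 677.8 -128.    48. ]
blank near end [599.6 -50.9  48. ] [599.5 -16.4  48. ]
pred pull tip [[387.4 269. ]]
```

Cabinet pose: yaw 0, y = -90, axis x = 750.5, and the pull is where predicted. I'll descend astride the bar and pinch it.

>>> carry_out(targets=[{"dp":[-6,0,40]},{"dp":[-12,0,80]},{"dp":[-13,0,110]},{"dp":[-13,0,128]},{"dp":[-13,0,128]}])

```text
schema error: expected keys dp, yaw
```

>>> carry_out(targets=[{"dp":[0,0,0]},{"dp":[0,0,0]},{"dp":[0,0,0]},{"dp":[0,0,0]},{"dp":[0,0,0]},{"dp":[0,0,0]}], fingers=-1, grip_force=35)

```text
schema error: expected keys dp, yaw
```

```bash
python3 -c "
import numpy as np
for i in range(0,25):
    a=np.radians(14)+1.04*i/24;print(i,round(257.1-265*np.cos(a),0),round(-(265*np.sin(a)-64.1),0))"
```

```text
0 -0.0 -0.0
1 3.0 -11.0
2 6.0 -22.0
3 10.0 -33.0
4 15.0 -43.0
5 20.0 -54.0
6 25.0 -64.0
7 31.0 -74.0
8 37.0 -84.0
9 44.0 -93.0
10 51.0 -102.0
11 58.0 -111.0
12 66.0 -119.0
13 74.0 -127.0
14 82.0 -135.0
15 91.0 -143.0
16 100.0 -150.0
17 110.0 -156.0
18 119.0 -162.0
19 129.0 -168.0
20 140.0 -173.0
21 150.0 -178.0
22 161.0 -183.0
23 171.0 -187.0
24 182.0 -190.0
```

>>> carry_out(targets=[{"dp":[-6,0,40],"yaw":0},{"dp":[-12,0,80],"yaw":0},{"dp":[-13,0,110],"yaw":0},{"dp":[-13,0,128],"yaw":0},{"dp":[-13,0,128],"yaw":0}])

```text
clock: 2.28
eef_pos: [491.9, -87.3, 71.9]
tcp_rot: [3.141, -0.003, 3.141]
contact_force: [-0.0, -0.2, 0.4]
opening: 1.001
grasp_force: 0.0
```

>>> carry_out(targets=[{"dp":[0,0,0],"yaw":0},{"dp":[0,0,0],"yaw":0},{"dp":[0,0,0],"yaw":0},{"dp":[0,0,0],"yaw":0},{"dp":[0,0,0],"yaw":0},{"dp":[0,0,0],"yaw":0}], fingers=-1, grip_force=35)

```text
clock: 3.02
eef_pos: [493.3, -87.6, 73.3]
tcp_rot: [3.142, 0.0, 3.141]
contact_force: [0.2, -0.1, 0.1]
opening: -0.0
grasp_force: 0.0
```

The fingers closed on nothing, so I'll look.

Run:
```python
from h import *
im=r.grab_frame("wrist");im2=r.grab_frame("side")
a=cv2.resize(im[100:420,120:420,::-1],(400,427));b=cv2.resize(im2[100:260,200:350,::-1],(400,427),interpolation=cv2.INTER_CUBIC)
cv2.imwrite("pics/w2.png",np.hstack([a,b]));print(r.sense()['opening'],r.sense()['grasp_force'])
```

```text
-0.0021897152212974605 0.0
```

View pics/w2.png

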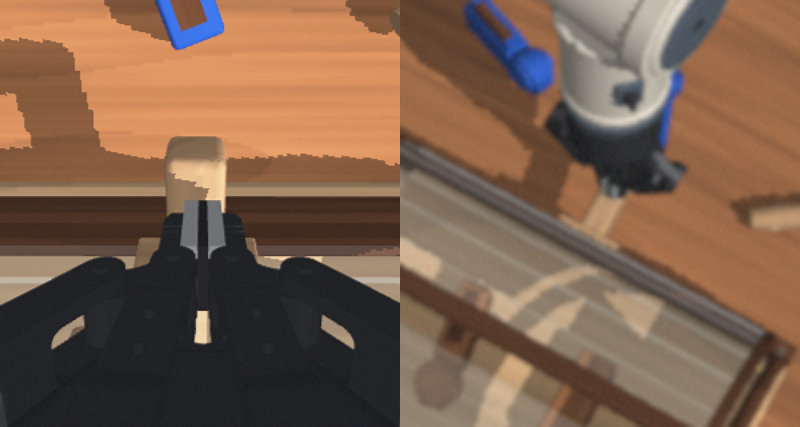

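Run:
```python
from h import *
np.set_printoptions(precision=1,suppress=True)
W=lambda p:np.c_[(p[:,0]-120)*400/300,(p[:,1]-100)*427/320]
Z=lambda p:np.c_[400+(p[:,0]-200)*400/150,(p[:,1]-100)*427/160]
P=[[493.3,-87.6,65],[493.3,-87.6,84],[493.3,-87.6,120],[468,-90,91],[467,-90,102],[493.5,-90,84],[493,-90,96]]
print(W(proj("wrist",P)));print(Z(proj("side",P)))
```

```text
[[201.7 187.6]
 [201.6 203.8]
 [201.2 246.1]
 [195.5 152.3]
 [194.9 158.2]
 [196.  204.2]
 [195.5 215.2]]
[[613.1 204.5]
 [613.1 196.2]
 [613.2 179.7]
 [624.7 169.7]
 [625.3 163.6]
 [610.7 195.2]
 [611.  189.4]]
```

Run:
```python
from h import *
np.set_printoptions(precision=1,suppress=True)
d=np.load("w1.npz");C=(d['K'],d['R'],d['t']);print(C[0][0],-C[1].T@C[2],C[1][2])
for z in (193,206,220,235,250):
    print(z,(proj("w",[[469.5,-89.7-42.5,z],[469.5,-89.7+42.5,z],[491.5,-89.7-42.5,z]],C)/S).ravel())
# closed now: finger front-corner tips
W=lambda p:np.c_[(p[:,0]-120)*400/300,(p[:,1]-100)*427/320]
for z in (65,75,85,97,105): print(z,W(proj("wrist",[[482.3,-88,z],[504.3,-88,z]])).ravel())
s=r.sense();print(s['eef_pos'],s['contact_force'],s['qpos'])
```

```text
[304.2   0.  271.7] [409.1 -89.1 373.9] [ 0.3 -0.  -1. ]
193 [290.4 319.9 484.2 320.  293.4 366. ]
206 [283.5 330.  490.9 330.1 287.  378.9]
220 [274.9 342.5 499.3 342.6 279.  394.8]
235 [264.  358.4 509.9 358.6 268.8 414.9]
250 [250.8 377.7 522.7 377.9 256.7 439.1]
65 [200.8 165.7 200.9 208.8]
75 [200.7 172.8 200.8 217.9]
85 [200.6 180.7 200.6 227.9]
97 [200.4 191.5 200.5 241.6]
105 [200.3 199.5 200.4 251.8]
[493.2 -87.6  73.3] [ 1.1 -0.  -0.2] [-0.2  0.3  2.   0.   0.8 -1.7]
```

Both views show the shut fingertips at z≈97–105, just above the bar's top. That means the real tips are about 30 mm behind the reported TCP when shut, where the interface says 8 mm ahead. The side view, the wrist view and the empty close all agree. I'll reopen, go 38 mm lower and pinch again.

>>> carry_out(targets=[{"dp":[0,0,0],"yaw":0},{"dp":[0,0,0],"yaw":0},{"dp":[0,0,0],"yaw":0},{"dp":[0,0,0],"yaw":0},{"dp":[0,0,0],"yaw":0},{"dp":[0,0,15],"yaw":0},{"dp":[0,0,30],"yaw":0},{"dp":[0,0,38],"yaw":0},{"dp":[0,0,38],"yaw":0}], fingers=1)

```text
clock: 4.25
eef_pos: [492.5, -87.5, 34.2]
tcp_rot: [3.141, -0.002, 3.141]
contact_force: [-0.1, 0.3, -0.4]
opening: 1.0
grasp_force: 0.0
```

>>> carry_out(targets=[{"dp":[0,0,0],"yaw":0},{"dp":[0,0,0],"yaw":0},{"dp":[0,0,0],"yaw":0},{"dp":[0,0,0],"yaw":0},{"dp":[0,0,0],"yaw":0},{"dp":[0,0,0],"yaw":0}], fingers=-1, grip_force=35)

```text
clock: 5.0
eef_pos: [493.5, -90.5, 36.1]
tcp_rot: [-3.138, 0.001, -3.141]
contact_force: [-4.1, -20.6, 7.6]
opening: 0.273
grasp_force: 41.2
```

Run:
```python
from h import *
np.set_printoptions(precision=1,suppress=True)
s=r.sense();print(s)
```

```text
{'clock': 5.0, 'qpos': array([-0.2,  0.4,  2. , -0. ,  0.7, -1.7]), 'qvel': array([-0., -0.,  0.,  0., -0.,  0.]), 'joint_efforts': array([ 10.8, -48.8, -21.2,   4.3,  -0.2,  -0.1]), 'eef_pos': array([493.5, -90.5,  36.1]), 'tcp_rot': array([-3.1,  0. , -3.1]), 'contact_force': array([ -4.1, -20.6,   7.6]), 'wrist_torque': array([-2.9,  0.6, -0.1]), 'grasp_force': 41.211347579956055, 'opening': 0.2730833941439421}
```

The bar is gripped: the opening reads 23 mm, and the 38 mm tool offset is confirmed. Now I'll raise the sash along the arc.

>>> carry_out(targets=[{"dp":[-3,-3,-11],"yaw":0},{"dp":[-6,-3,-22],"yaw":0},{"dp":[-10,-3,-33],"yaw":0},{"dp":[-15,-3,-43],"yaw":0},{"dp":[-20,-3,-54],"yaw":0},{"dp":[-25,-3,-64],"yaw":0},{"dp":[-31,-3,-74],"yaw":0},{"dp":[-37,-3,-84],"yaw":0},{"dp":[-44,-3,-93],"yaw":0},{"dp":[-51,-3,-102],"yaw":0},{"dp":[-58,-3,-111],"yaw":0},{"dp":[-66,-3,-119],"yaw":0}])

```text
clock: 6.5
eef_pos: [559.4, -90.6, 154.9]
tcp_rot: [3.142, -0.001, 3.141]
contact_force: [-3.4, 0.3, -5.0]
opening: 0.273
grasp_force: 41.7
```

>>> carry_out(targets=[{"dp":[-8,0,-8],"yaw":0},{"dp":[-16,0,-16],"yaw":0},{"dp":[-25,0,-24],"yaw":0},{"dp":[-34,0,-31],"yaw":0},{"dp":[-44,0,-37],"yaw":0},{"dp":[-53,0,-43],"yaw":0},{"dp":[-63,0,-49],"yaw":0},{"dp":[-74,0,-54],"yaw":0},{"dp":[-84,0,-59],"yaw":0},{"dp":[-95,0,-64],"yaw":0},{"dp":[-105,0,-68],"yaw":0},{"dp":[-113,0,-70],"yaw":0}])

```text
clock: 8.0
eef_pos: [673.0, -90.8, 224.6]
tcp_rot: [-3.141, 0.0, 3.141]
contact_force: [-1.6, -1.3, -1.0]
opening: 0.273
grasp_force: 44.3
```

>>> carry_out(targets=[{"dp":[0,0,0],"yaw":0},{"dp":[0,0,0],"yaw":0},{"dp":[0,0,0],"yaw":0},{"dp":[0,0,0],"yaw":0},{"dp":[0,0,0],"yaw":0},{"dp":[0,0,0],"yaw":0},{"dp":[0,0,0],"yaw":0},{"dp":[0,0,0],"yaw":0},{"dp":[0,0,-30],"yaw":0},{"dp":[0,0,-60],"yaw":0},{"dp":[0,0,-90],"yaw":0},{"dp":[0,0,-90],"yaw":0}], fingers=1)

```text
clock: 9.5
eef_pos: [673.6, -91.0, 317.1]
tcp_rot: [-3.141, 0.005, 3.141]
contact_force: [-1.2, 1.0, -1.0]
opening: 0.999
grasp_force: 0.0
```

The sash is released, with near-zero forces. I'll back out to the front and look in from there.

>>> carry_out(targets=[{"dp":[45,-20,0],"yaw":0},{"dp":[90,-40,20],"yaw":0},{"dp":[133,-59,50],"yaw":0},{"dp":[133,-59,87],"yaw":0},{"dp":[133,-59,87],"yaw":0},{"dp":[133,-59,87],"yaw":0}])

```text
clock: 10.25
eef_pos: [540.0, -149.6, 228.0]
tcp_rot: [-3.142, 0.001, 3.141]
contact_force: [0.0, 1.2, 0.6]
opening: 1.003
grasp_force: 0.0
```

Run:
```python
from h import *
np.set_printoptions(precision=1,suppress=True)
s=r.sense();print(s['eef_pos'])
C=cal("wrist");im=r.grab_frame("wrist");np.savez("w3.npz",K=C[0],R=C[1],t=C[2])
cv2.imwrite("pics/w3.png",cv2.resize(im[:,:,::-1],(800,600),interpolation=cv2.INTER_CUBIC))
im=r.grab_frame("side");cv2.imwrite("pics/s3.png",cv2.resize(im[100:400,80:380,::-1],(800,600)[:1]+(800,),interpolation=cv2.INTER_CUBIC)[:600])
```

```text
[ 540.  -149.6  228. ]
```

View pics/w3.png

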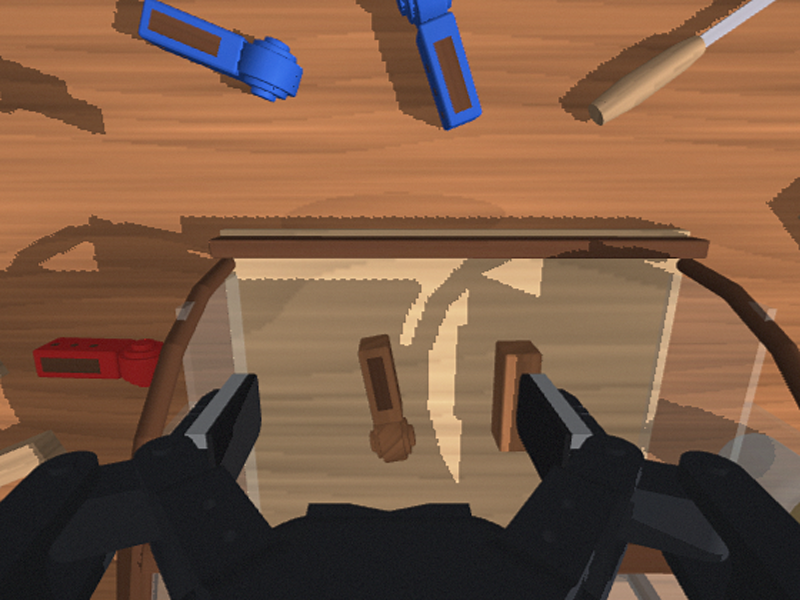

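View pics/s3.png

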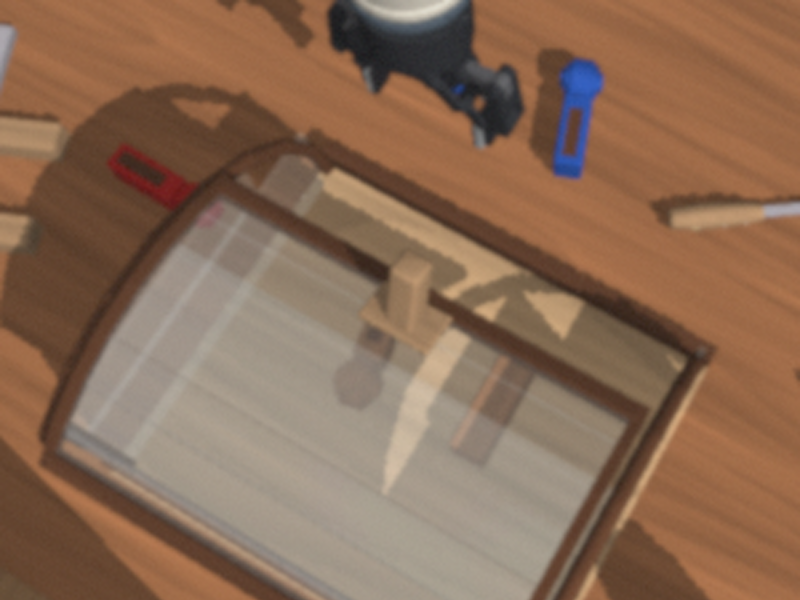

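Run:
```python
from h import *
np.set_printoptions(precision=1,suppress=True)
d=np.load("w3.npz");C=(d['K'],d['R'],d['t'])
f=lambda x,y,z:onz("w",(x*S,y*S),z,C)
print("near top",f(361,347,48),f(389,343,48)); print("near bottom",f(359,338,12),f(387,335,12))
print("far top",f(373,418,48),f(401,410,48)); print("slot mid",f(383,382,48)); print("scroll",f(392,438,52))
print("floor front",f(222,233,12),f(690,233,12))
def model(c,y):
    R=np.array([[np.cos(y),-np.sin(y)],[np.sin(y),np.cos(y)]])
    L=[(-38,14,48),(-38,-14,48),(38,14,48),(38,-14,48),(59,0,58),(82,0,35)]
    return [[*(R@np.array(q[:2])+c),q[2]] for q in L]
for c,y in (((660,-150),.17),((655,-150),.2)): print(proj("w",model(np.array(c),y),C)/S)
```

```text
near top [ 611.2 -173.2   48. ] [ 607.4 -148.9   48. ]
near bottom [ 616.6 -177.5   12. ] [ 613.5 -150.7   12. ]
far top [ 681.  -163.4   48. ] [ 672.7 -137.9   48. ]
slot mid [ 644.7 -154.2   48. ]
scroll [ 699.2 -146.    52. ]
floor front [ 517.  -297.7   12. ] [516.7 118.6  12. ]
[[396.1 356.6]
 [364.7 361.5]
 [409.5 431.6]
 [379.7 436. ]
 [398.5 459.8]
 [401.8 465. ]]
[[394.7 351.1]
 [363.4 356.9]
 [410.8 426.2]
 [381.  431.5]
 [400.4 454.8]
 [404.3 460.2]]
```

Run:
```python
from h import *
np.set_printoptions(precision=1,suppress=True)
Z=lambda p:(p-np.array([80,100]))*800/300
for h in (44,100,130,160,190,220,255,290):
    P=np.array([540.,-149.6,228+h]);o,dd=ray("side",(280,200));n=np.cross(P-o,[0,0,1]);n/=np.linalg.norm(n)
    print(h,Z(proj("side",[P])).ravel(),"px/mm",np.linalg.norm(Z(proj("side",[P+10*n]))-Z(proj("side",[P])))/10)
# sash strip angle
for a in (58,60,62,64,66):
    e=[[750.5-220*np.cos(np.radians(a)),y,20+220*np.sin(np.radians(a))] for y in (-275,95)]
    print(a,Z(proj("side",e)).ravel(),np.array(e)[0])
from glob import glob
# larger view of the wrist from the side and top camera, stitched
a=r.grab_frame("side");b=r.grab_frame("top")
a=cv2.resize(a[0:200,120:320,::-1],(400,400),interpolation=cv2.INTER_CUBIC);b=cv2.resize(b[150:350,230:430,::-1],(400,400),interpolation=cv2.INTER_CUBIC)
cv2.imwrite("pics/w4.png",np.hstack([a,b]))
for h in (44,100,160,220,255,290): 
    p=[[540.,-149.6,228+h]];print(h,(proj("side",p)-[120,0])*2,(proj("top",p)-[230,150])*2+[400,0])
```

```text
44 [431.3 107.9] px/mm 1.3274152947316067
100 [425.   70.8] px/mm 1.4097164606261707
130 [421.4  48.9] px/mm 1.458151891989829
160 [417.4  25.5] px/mm 1.5100368134024555
190 [413.2   0.4] px/mm 1.5657536585471032
220 [408.6 -26.7] px/mm 1.625743616499229
255 [402.8 -61. ] px/mm 1.7018198655494945
290 [396.5 -98.7] px/mm 1.7853739056546742
58 [242.5 168.1 652.4 391.1] [ 633.9 -275.   206.6]
60 [236.6 172.5 648.8 397.3] [ 640.5 -275.   210.5]
62 [230.7 177.3 645.  403.8] [ 647.2 -275.   214.2]
64 [224.6 182.3 641.1 410.6] [ 654.1 -275.   217.7]
66 [218.5 187.7 637.  417.7] [ 661. -275.  221.]
44 [[243.5 281. ]] [[589.6 129. ]]
100 [[238.8 253.1]] [[595.1 126.5]]
160 [[233.1 219.2]] [[601.6 123.5]]
220 [[226.5 180. ]] [[608.9 120.1]]
255 [[222.1 154.3]] [[613.6 118. ]]
290 [[217.3 126. ]] [[618.6 115.7]]
```

View pics/w4.png

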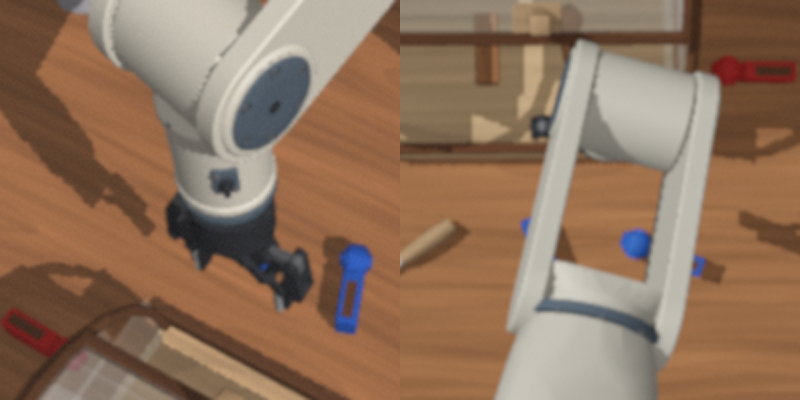

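The side view shows the sash standing at about 1.02 rad: strip at x≈652, z≈217. The head's centre is near (646,-155), yaw ≈0.17.

The tool only points down, and the wrist column (radius about 43 mm) can't get past x≈600 under the strip. The pegbox's near end is only at x≈610. So I'll turn the open jaws fore-and-aft, press the front fingertip lightly on the pegbox, drag the head about 60 mm forward along the floor, and then grasp it properly.

>>> carry_out(targets=[{"dp":[0,-5,0],"yaw":10},{"dp":[0,-10,0],"yaw":20},{"dp":[0,-10,0],"yaw":30},{"dp":[0,-10,20],"yaw":40},{"dp":[0,-10,40],"yaw":50},{"dp":[-10,-10,60],"yaw":60},{"dp":[-20,-10,80],"yaw":70},{"dp":[-30,-10,100],"yaw":80},{"dp":[-40,-10,110],"yaw":90},{"dp":[-45,-10,118],"yaw":90},{"dp":[-45,-10,118],"yaw":90}])

```text
clock: 11.82
eef_pos: [582.8, -159.3, 108.3]
tcp_rot: [-3.138, -0.001, 1.574]
contact_force: [-5.2, 0.4, -2.1]
opening: 1.0
grasp_force: 0.0
```

>>> carry_out(targets=[{"dp":[0,0,30],"yaw":0},{"dp":[0,0,60],"yaw":0},{"dp":[0,0,80],"yaw":0},{"dp":[0,0,90],"yaw":0},{"dp":[0,0,95],"yaw":0},{"dp":[0,0,95],"yaw":0}])

```text
clock: 12.58
eef_pos: [584.6, -159.8, 14.6]
tcp_rot: [3.141, 0.0, 1.57]
contact_force: [0.0, -0.3, -0.3]
opening: 0.998
grasp_force: 0.0
```

Run:
```python
from h import *
s=r.sense();print(s['eef_pos'],s['tcp_rot'],s['contact_force'],s['qpos'])
C=cal("wrist");im=r.grab_frame("wrist");np.savez("w5.npz",K=C[0],R=C[1],t=C[2])
im2=r.grab_frame("side")
cv2.imwrite("pics/w5.png",np.hstack([cv2.resize(im[:,:,::-1],(500,375)),cv2.resize(im2[60:260,140:300,::-1],(300,375),interpolation=cv2.INTER_CUBIC)]))
```

```text
[ 584.5729882  -159.7797182    14.61940658] [3.14105136e+00 1.38165886e-04 1.57035442e+00] [ 0.02343231 -0.25758375 -0.25287108] [-2.69292081e-01  5.50988466e-01  1.80461387e+00  1.49588645e-05
  7.85431772e-01 -2.68860786e-01]
```

View pics/w5.png

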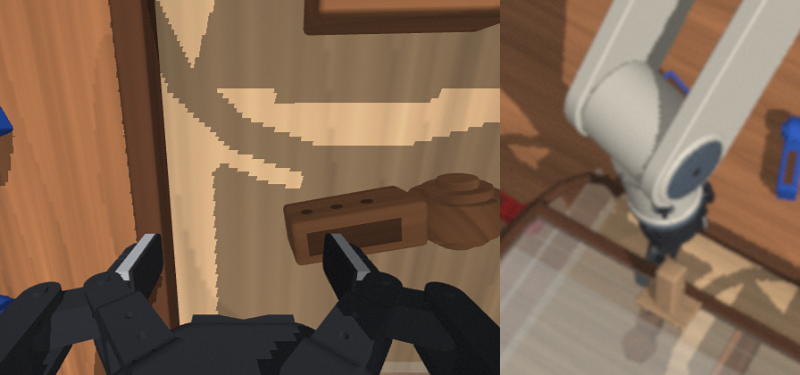

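Run:
```python
from h import *
np.set_printoptions(precision=1,suppress=True)
d=np.load("w5.npz");C=(d['K'],d['R'],d['t'])
f=lambda x,y,z:onz("w",(x*1.12,y*1.12),z,C)
for p in [(292,234),(300,265),(428,243),(426,205),(307,238),(402,218),(402,240),(312,256)]: print(p,f(*p,48))
print("bottom",f(284,205,12),f(395,187,12),"kerb in/out top",f(150,60,38),f(115,60,38))
for z in (50,55,60,65,70): print(z,(proj("w",[[584.6+42.5,-159.8+11,z],[584.6+42.5,-159.8-11,z],[584.6+50,-159.8+11,z]],C)/1.12).ravel())
```

```text
(292, 234) [ 611.5 -155.6   48. ]
(300, 265) [ 617.1 -175.3   48. ]
(428, 243) [ 688.9 -161.1   48. ]
(426, 205) [ 683.4 -138.3   48. ]
(307, 238) [ 620. -158.   48.]
(402, 218) [ 671.6 -145.9   48. ]
(402, 240) [ 673.8 -159.3   48. ]
(312, 256) [ 623.7 -169.4   48. ]
bottom [ 612.1 -151.2   12. ] [ 686.  -138.3   12. ] kerb in/out top [537.1 -64.6  38. ] [519.5 -64.7  38. ]
50 [321.9 224.3 318.7 259.9 335.6 224.3]
55 [324.5 228.1 321.1 264.7 338.7 228.1]
60 [327.3 232.2 323.7 269.9 342.  232.2]
65 [330.4 236.6 326.5 275.3 345.5 236.6]
70 [333.6 241.3 329.5 281.2 349.4 241.3]
```

Head centre is (648,-158), yaw ≈0.18, and the fingertip sits right over the pegbox. I'll feel downward for contact.

>>> carry_out(targets=[{"dp":[0,0,6],"yaw":0},{"dp":[0,0,11],"yaw":0},{"dp":[0,0,12],"yaw":0},{"dp":[0,0,12],"yaw":0}])

```text
clock: 13.18
eef_pos: [584.6, -159.8, 4.6]
tcp_rot: [3.14, 0.0, 1.57]
contact_force: [-11.3, 2.7, 27.6]
opening: 1.003
grasp_force: 13.7
```

>>> carry_out(targets=[{"dp":[0,0,1.5],"yaw":0},{"dp":[0,0,3],"yaw":0},{"dp":[0,0,3],"yaw":0}])

```text
clock: 13.55
eef_pos: [584.8, -159.9, 4.3]
tcp_rot: [3.14, 0.001, 1.57]
contact_force: [-23.5, 5.7, 56.4]
opening: 0.997
grasp_force: 28.3
```

>>> carry_out(targets=[{"dp":[0,0,-3.5],"yaw":0},{"dp":[0,-4,-3.5],"yaw":0},{"dp":[0,-8,-3.5],"yaw":0},{"dp":[0,-12,-3.5],"yaw":0},{"dp":[0,-16,-3.5],"yaw":0},{"dp":[0,-20,-3.5],"yaw":0},{"dp":[0,-20,-3.5],"yaw":0}])

```text
clock: 14.42
eef_pos: [572.0, -161.5, 7.2]
tcp_rot: [3.126, 0.004, 1.57]
contact_force: [6.5, 1.3, 27.3]
opening: 0.999
grasp_force: 11.8
```

Run:
```python
from h import *
np.set_printoptions(precision=1,suppress=True)
s=r.sense();print(s['eef_pos'],s['contact_force'])
C=cal("wrist");im=r.grab_frame("wrist")
# dark slot centroid relative to gripper: compare with w5 by template matching of pegbox end
old=cv2.imread("pics/w5.png")[:,:500];new=cv2.resize(im[:,:,::-1],(500,375));cv2.imwrite("pics/w6.png",new)
t=old[170:270,365:499];m=cv2.matchTemplate(new,t,cv2.TM_CCOEFF_NORMED);print(cv2.minMaxLoc(m))
t=old[0:40,300:499];m=cv2.matchTemplate(new,t,cv2.TM_CCOEFF_NORMED);print("blank",cv2.minMaxLoc(m))
```

```text
[ 572.  -161.5    7.2] [ 6.5  1.3 27.3]
(-0.5407389998435974, 0.5132282972335815, (364, 73), (366, 184))
blank (-0.6103308796882629, 0.5718721151351929, (278, 90), (297, 191))
```

>>> carry_out(targets=[{"dp":[0,0,0],"yaw":0},{"dp":[0,0,0],"yaw":0}])

```text
clock: 14.72
eef_pos: [572.1, -161.5, 7.2]
tcp_rot: [3.126, 0.004, 1.57]
contact_force: [6.2, 0.4, 27.5]
opening: 0.998
grasp_force: 11.8
```

Run:
```python
from h import *
np.set_printoptions(precision=2,suppress=True)
s=r.sense();print(s)
def brownslot(p,q=(1,1)): pass
new=cv2.resize(r.grab_frame("wrist")[:,:,::-1],(500,375));old=cv2.imread("pics/w5.png")[:,:500]
# head's top/scroll region optical displacement: feature matching
o=cv2.ORB_create(800);k1,d1=o.detectAndCompute(old,None);k2,d2=o.detectAndCompute(new,None)
for m in sorted(cv2.BFMatcher(cv2.NORM_HAMMING,True).match(d1,d2),key=lambda m:m.distance)[:45]:
    a,b=np.array(k1[m.queryIdx].pt),np.array(k2[m.trainIdx].pt)
    if a[1]<275: print(a.round(),(b-a).round(1),end="; ")
cv2.imwrite("pics/w6.png",new)
```

```text
{'clock': 14.725, 'qpos': array([-0.28,  0.54,  1.85,  0.  ,  0.74, -0.28]), 'qvel': array([-0., -0.,  0., -0., -0.,  0.]), 'joint_efforts': array([ -1.36, -44.27, -10.22,  -0.77,   3.13,   0.02]), 'eef_pos': array([ 572.09, -161.51,    7.22]), 'tcp_rot': array([3.13, 0.  , 1.57]), 'contact_force': array([ 6.24,  0.43, 27.46]), 'wrist_torque': array([ 0.14, -2.34,  0.02]), 'grasp_force': 11.839639555255417, 'opening': 0.9982710975750694}
[130. 269.] [0. 0.]; [128. 272.] [0. 0.]; [415. 142.] [26.4 -1.2]; [197.  55.] [20.2 -5.8]; [192.  66.] [19.2 -6. ]; [250. 118.] [21.6 -2.4]; [128. 270.] [0. 0.]; [413. 144.] [26.4 -2.4]; [216. 168.] [19.2 -1.2]; [187.  58.] [18.7 -7.2]; [180. 102.] [17.3 -3.5]; [183. 104.] [17.3 -3.5]; [214. 204.] [17.4  0. ]; [187.  58.] [19. -6.]; [188.  61.] [19. -5.]; [223.  96.] [20.2 -4.3]; [229. 102.] [20.2 -4.3]; [254. 176.] [20.7  0. ]; [416. 142.] [25.9 -1.7]; [437.  97.] [29. -4.]; [190.  64.] [19.2 -6. ]; [172.  94.] [18.  -3.6]; [262. 122.] [21.6 -2.4]; [174.  96.] [17.3 -4.3]; [300. 171.] [21.6  0. ]; [130. 270.] [0. 0.]; [176.  98.] [17.3 -3.5]; [232. 106.] [20.7 -4.1]; [252. 121.] [21. -3.]; [220. 164.] [19. -1.]; [252. 120.] [21.6 -2.4]; [116. 270.] [0. 0.]; [217.  89.] [20.2 -2.9]; [246. 171.] [20.2  0. ]; [282. 185.] [20.7  0. ]; [309. 141.] [22.8 -2.1]; [315. 143.] [22.8 -2.1]; [214. 229.] [17.4 14.9]; [190.  64.] [19. -6.]; [256. 177.] [20.  0.]; [227. 164.] [20. -1.];
```

Run:
```python
import cv2,numpy as np
a=cv2.imread("pics/w5.png")[:,:500];b=cv2.imread("pics/w6.png")
for n,i in(("old",a),("new",b)):
    g=cv2.cvtColor(i,cv2.COLOR_BGR2GRAY)[170:282:6,250:500:4]
    print(n)
    for row in g: print("".join("#%*o-. "[min(6,int(v)//22)] for v in row))
```

```text
old
          .........---...................--..------......---...
..            ......--...................--..--*******o**---...
.....        .......-...........--.......-..*********ooooo**...
.........    ......--..........-******..o**********oooooo*****-
...................--..o********************************ooooo**
..............-*************%%%********************ooooooooo***
.........************%%%***********oooooooooo***********ooooooo
.........****%%%***********oooooooooooooooooo***oooo**ooooooooo
.........*********ooooooooooooooooooo*ooooooo*oooooooo*oooooooo
.........**ooooooooooooooooo%*******%*ooooooo*oooooooooo*oooooo
.........o*oooooooo**************%%*%%ooooooo**oooooooooooooooo
..........*oooo****##-oo%%%%*********%ooooooo***ooooooooooooooo
..........**ooo*%*%###o--%*****%%%%%*oooooooo.ooo*oooooooooo.--
...........*ooo****####o--%%ooooooooooo-..-----..-*ooooo..-.---
...........**oo%%**#####o--%%o-.....---..------....---...------
............oooooo*######o--*%o.....--...-----....----.....----
..................-######%o--*%%...---...-----.....---..-------
........
[... 639 characters left out ...]
..........**************************************************
............o**********o*ooooooooooooooooooooooooooooo*********
............*ooooooooooooooooooooooooooooooooooooooooo*********
............*oooooo##--oooooooooooooo*******oooooooooo*********
............oooo***###-o-**%**********%%**%*oooooooooo*********
.............ooo***####o--%%%%*%%%%%%%%%%*%%ooooooooo*********o
.............*oo**%#####oo-%%*%**%%%%%%%**%*ooooooooo**********
.............*oo*%%######o--*%%%%%%%%%%%%%%%ooooooooo**********
.............ooooo*#######oo-*%%ooooooooooooooooooooo-.*****ooo
...................#######%...%%%*---..------------o-...-****oo
....................######%.-%%%%%%%%...---...-----....----.***
```

>>> carry_out(targets=[{"dp":[0,8,-8],"yaw":0},{"dp":[0,8,-16],"yaw":0},{"dp":[0,8,-26],"yaw":0},{"dp":[0,8,-26],"yaw":0},{"dp":[0,8,-26],"yaw":0}])

```text
clock: 15.4
eef_pos: [571.8, -159.6, 28.5]
tcp_rot: [-3.141, -0.0, 1.57]
contact_force: [0.2, -0.2, -0.3]
opening: 1.0
grasp_force: 0.0
```

Run:
```python
from h import *
np.set_printoptions(precision=2,suppress=True)
s=r.sense();print(s['eef_pos'],s['tcp_rot'],s['contact_force'])
C=cal("wrist");im=r.grab_frame("wrist");np.savez("w7.npz",K=C[0],R=C[1],t=C[2])
im2=r.grab_frame("side")
cv2.imwrite("pics/w7.png",np.hstack([cv2.resize(im[:,:,::-1],(500,375)),cv2.resize(im2[60:260,140:300,::-1],(300,375),interpolation=cv2.INTER_CUBIC)]))
```

```text
[ 571.78 -159.62   28.52] [-3.14 -0.    1.57] [ 0.22 -0.21 -0.34]
```

View pics/w7.png

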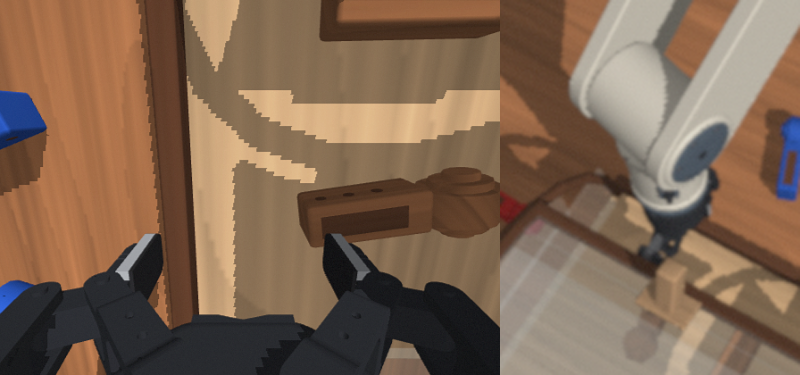

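Run:
```python
from h import *
np.set_printoptions(precision=1,suppress=True)
d=np.load("w7.npz");C=(d['K'],d['R'],d['t'])
f=lambda x,y,z:onz("w",(x*1.12,y*1.12),z,C)
for p in [(305,222),(315,246),(431,230),(321,223),(408,206),(409,226),(327,242)]: print(p,f(*p,48))
print("bottom",f(299,195,12),f(412,179,12),"kerb in/out top",f(180,60,38),f(145,60,38),"blank near bottom",f(330,0,12),f(320,40,48))
```

```text
(305, 222) [ 608.9 -154.1   48. ]
(315, 246) [ 616.2 -170.3   48. ]
(431, 230) [ 686.7 -159.4   48. ]
(321, 223) [ 618.7 -154.7   48. ]
(408, 206) [ 669.9 -143.7   48. ]
(409, 226) [ 672.7 -156.7   48. ]
(327, 242) [ 623.5 -167.5   48. ]
bottom [ 612.1 -148.2   12. ] [ 692.5 -136.1   12. ] kerb in/out top [536.5 -62.2  38. ] [517.2 -62.2  38. ] blank near bottom [623.6 -24.9  12. ] [610.1 -54.5  48. ]
```

The picture shows the head flat and almost unmoved, with the near pegbox end at (315,235). The slick fingertip slid on top instead of dragging it.

New plan: push the sash gently to its stop with shut fingers. This gains about 6 mm of clearance and also gives the strip's exact position. Then I'll pinch the pegbox's near end with the pads' front edge, drag the head forward and regrasp.

>>> carry_out(targets=[{"dp":[0,0,-40],"yaw":-8},{"dp":[0,0,-80],"yaw":-16},{"dp":[-5,0,-120],"yaw":-26},{"dp":[-10,0,-140],"yaw":-36},{"dp":[-10,0,-140],"yaw":-46},{"dp":[-10,0,-140],"yaw":-56},{"dp":[-10,0,-140],"yaw":-66},{"dp":[-10,10,-140],"yaw":-76},{"dp":[-10,20,-140],"yaw":-86},{"dp":[-10,30,-140],"yaw":-96},{"dp":[-10,45,-140],"yaw":-100},{"dp":[-10,48,-140],"yaw":-100}], fingers=-1)

```text
clock: 17.0
eef_pos: [620.5, -169.6, 168.3]
tcp_rot: [3.141, -0.0, -2.968]
contact_force: [-0.3, -0.3, -0.1]
opening: -0.001
grasp_force: 0.0
```

>>> carry_out(targets=[{"dp":[-5,-1,0],"yaw":0},{"dp":[-10,-2,0],"yaw":0},{"dp":[-13,-2,0],"yaw":0},{"dp":[-13,-2,0],"yaw":0}])

```text
clock: 17.5
eef_pos: [633.4, -169.4, 168.7]
tcp_rot: [3.142, -0.0, -2.968]
contact_force: [-1.0, 0.0, -0.0]
opening: 0.003
grasp_force: 0.0
```

>>> carry_out(targets=[{"dp":[-3,-0.5,0],"yaw":0},{"dp":[-6,-1,0],"yaw":0},{"dp":[-6,-1,0],"yaw":0}])

```text
clock: 17.88
eef_pos: [639.7, -169.4, 168.8]
tcp_rot: [-3.142, 0.0, -2.968]
contact_force: [-0.3, -0.4, -0.6]
opening: 0.002
grasp_force: 0.0
```

>>> carry_out(targets=[{"dp":[-3,-0.5,0],"yaw":0},{"dp":[-6,-1,0],"yaw":0},{"dp":[-6,-1,0],"yaw":0}])

```text
clock: 18.25
eef_pos: [643.6, -169.4, 168.5]
tcp_rot: [3.141, -0.004, -2.968]
contact_force: [-8.5, -1.1, 4.1]
opening: -0.0
grasp_force: 4.2
```

>>> carry_out(targets=[{"dp":[-3,-0.5,0],"yaw":0},{"dp":[-6,-1,0],"yaw":0},{"dp":[-6,-1,0],"yaw":0}])

```text
clock: 18.62
eef_pos: [643.8, -169.3, 168.3]
tcp_rot: [3.138, -0.015, -2.968]
contact_force: [-31.9, -0.8, 17.5]
opening: -0.001
grasp_force: 16.1
```

The sash is at its stop and the strip front is at x≈655. That lets the wrist column go to x≈610, which gives 10–12 mm of pad overlap on the pegbox end. I'll back off, open and descend.

>>> carry_out(targets=[{"dp":[15,3,0],"yaw":0},{"dp":[35,10,0],"yaw":0},{"dp":[49,14,0],"yaw":0},{"dp":[49,14,40],"yaw":0},{"dp":[49,14,80],"yaw":0},{"dp":[49,14,108],"yaw":0}])

```text
clock: 19.38
eef_pos: [600.4, -163.8, 59.3]
tcp_rot: [3.141, -0.0, -2.968]
contact_force: [0.6, -0.2, 0.3]
opening: 0.0
grasp_force: 0.0
```

>>> carry_out(targets=[{"dp":[0,0,0],"yaw":0},{"dp":[0,0,0],"yaw":0},{"dp":[0,0,0],"yaw":0},{"dp":[0,0,0],"yaw":0},{"dp":[0,0,0],"yaw":0}], fingers=1)

```text
clock: 20.0
eef_pos: [601.2, -164.1, 61.4]
tcp_rot: [-3.141, 0.001, -2.968]
contact_force: [0.1, -0.4, -0.5]
opening: 0.998
grasp_force: 0.0
```

Run:
```python
from h import *
np.set_printoptions(precision=1,suppress=True)
s=r.sense();print(s['clock'],s['eef_pos'],s['tcp_rot'])
C=cal("wrist");im=r.grab_frame("wrist");np.savez("w8.npz",K=C[0],R=C[1],t=C[2])
b=cv2.resize(im[:,:,::-1],(500,375));cv2.imwrite("pics/w8.png",b)
g=cv2.cvtColor(b,cv2.COLOR_BGR2GRAY)[150:340:5,160:340:3]
for i,row in enumerate(g): print(150+5*i,"".join("#%*o-. "[min(6,int(v)//22)] for v in row))
c=np.array([646.5,-156.5]);y=.175;R=np.array([[np.cos(y),-np.sin(y)],[np.sin(y),np.cos(y)]])
print((proj("w",[[*(R@np.array(q[:2])+c),q[2]] for q in [(-38,14,48),(-38,-14,48),(0,14,48),(0,-14,48),(-38,14,12),(-38,-14,12)]],C)/1.12).round(0))
```

```text
20.0 [ 601.2 -164.1   61.4] [-3.1  0.  -3. ]
150 .................... .                                      
155 ............................ ..                             
160 ....................................... ..                ..
165 .............................................            ...
170 ..............................................         .....
175 .... .   ....................................      .........
180 .................  ........................ .    ...........
185 ...........................................     ............
190 ..........................................      .........   
195 ........................................      ..........    
200 .......................................       ........      
205  .....................................      .........       
210 ..  .... ...............-oo------.....     .........        
215 .......................-**********o.      .........         
220 .......................o***********.     .........       ...
225 .......................*ooo*****oo*..   .........        ...
230 ...........
[... 793 characters left out ...]
oo******oo-......          .......%#
295 ..------...............ooo*****ooo.......         .........#
300 ............-.-----....ooooooooooo.......         .........-
305 .....................-*ooooooooooo-......         ........-%
310 .....................-ooooooooooooo------          ......*%%
315 ...........*%%%%%%%%%*oooooooooooo*%%%%%%%%%%      -....%%%%
320 %-.........%%%%%%%%%%%%%%%%%%%%%%%%%%%%%%%%%%      ----%%%%%
325 %%o....%%#%%%%%%%%%%%%%%%%%%%%%%%%%%%%%%%%%%%%%#* .-.o%%%%%%
330 %%%%%%%%%%%%%%%%%%%%%%%%%%%%%%%%%%%%%%%%%%%%%%%%%%%%%%%%%%%%
335 %%%%%%%%%%%%%%%%%%%%%%%%%%%%%%%%%%%%%%%%%%%%%%%%%%%%%%%%%%%%
[[260. 222.]
 [222. 222.]
 [259. 267.]
 [223. 267.]
 [258. 206.]
 [225. 206.]]
```

>>> carry_out(targets=[{"dp":[0,3,25],"yaw":0},{"dp":[0,3,50],"yaw":0},{"dp":[0,3,66],"yaw":0},{"dp":[-3,3,74],"yaw":0},{"dp":[-7,3,76],"yaw":0},{"dp":[-10.5,3,76],"yaw":0},{"dp":[-10.5,3,76],"yaw":0}])

```text
clock: 20.92
eef_pos: [611.7, -159.3, -14.5]
tcp_rot: [-3.141, 0.001, -2.968]
contact_force: [-0.9, 0.2, -0.8]
opening: 0.999
grasp_force: 0.0
```

>>> carry_out(targets=[{"dp":[0,0,0],"yaw":0},{"dp":[0,0,0],"yaw":0},{"dp":[0,0,0],"yaw":0},{"dp":[0,0,0],"yaw":0},{"dp":[0,0,0],"yaw":0},{"dp":[0,0,0],"yaw":0}], fingers=-1, grip_force=40)

```text
clock: 21.68
eef_pos: [610.7, -159.3, -15.0]
tcp_rot: [-3.142, 0.0, -2.968]
contact_force: [-0.7, -0.6, 5.3]
opening: 0.322
grasp_force: 39.7
```

Gripped: the opening reads 27.4 mm, which is the pegbox width. Now I'll drag it out along its own axis.

>>> carry_out(targets=[{"dp":[0,0,-1.5],"yaw":0},{"dp":[6,0,-1.5],"yaw":0},{"dp":[13,0,-1.5],"yaw":0},{"dp":[20,0,-1.5],"yaw":0},{"dp":[27,0,-1.5],"yaw":0},{"dp":[34,0,-1.5],"yaw":0},{"dp":[41,0,-1.5],"yaw":0},{"dp":[48,0,-1.5],"yaw":0},{"dp":[55,0,-1.5],"yaw":0},{"dp":[60,0,-1.5],"yaw":0},{"dp":[60,0,-1.5],"yaw":0}])

```text
clock: 23.05
eef_pos: [551.3, -169.7, -13.7]
tcp_rot: [3.142, -0.0, -2.968]
contact_force: [0.0, 1.0, -2.2]
opening: 0.322
grasp_force: 39.3
```

>>> carry_out(targets=[{"dp":[0,0,0],"yaw":0},{"dp":[0,0,0],"yaw":0},{"dp":[0,0,0],"yaw":0},{"dp":[0,0,0],"yaw":0},{"dp":[-6,0,0],"yaw":0},{"dp":[-16,0,0],"yaw":0},{"dp":[-26,0,0],"yaw":0},{"dp":[-36,0,0],"yaw":0},{"dp":[-43,0,0],"yaw":0},{"dp":[-43,0,0],"yaw":0}], fingers=1)

```text
clock: 24.3
eef_pos: [594.5, -162.0, -13.8]
tcp_rot: [-3.142, 0.0, -2.967]
contact_force: [-0.1, 0.5, 0.2]
opening: 0.999
grasp_force: 0.0
```

Run:
```python
from h import *
np.set_printoptions(precision=1,suppress=True)
s=r.sense();print(s['clock'],s['eef_pos'],s['tcp_rot'],s['contact_force'])
C=cal("wrist");im=r.grab_frame("wrist")
b=cv2.resize(im[:,:,::-1],(500,375));cv2.imwrite("pics/w9.png",b)
g=cv2.cvtColor(b,cv2.COLOR_BGR2GRAY)[110:340:6,130:370:4]
for i,row in enumerate(g): print(110+6*i,"".join("#%*o-. "[min(6,int(v)//22)] for v in row))
p=s['eef_pos'];h=np.array([.985,.173,0]);l=np.array([-.173,.985,0])
for a in(-43,-38): print(a,[(proj("w",[[*(p+h*a+l*q)[:2],z]],C)/1.12).round(0) for q,z in((14,48),(-14,48),(0,12))])
```

```text
24.3 [ 594.5 -162.   -13.8] [-3.1  0.  -3. ] [-0.1  0.5  0.2]
110 ooooooooooooooooooooooooooooooooooooooooooo***. ........----
116 .-*ooooo*****oooooooooooooooooooooooooooooooooooooo***. ....
122 .........-*%*****oooooooooooooooooooooooooooooooooooooooooo*
128 ..................o**ooooooooooooooooooooooooooooooooooooooo
134 ...........................ooooooooooooooooooooooooooooooooo
140 ..  ...--.-.--.-.---..........     ooooooooooooooooooooooooo
146 ..   .........---------.-----....          .*ooooooooooooooo
152 ...    .........................                   .oooooooo
158 ...    ..........................                           
164 ...  .       ..........--........                           
170 ..                  . ********ooooo                         
176                      -oooooooo*****o                        
182                      ooooooooooooooo                        
188                     .ooooooooooooo--o                       
194                     .ooooooooooooooo-                       
200                     .ooo*********ooo.     .                
[... 944 characters left out ...]
***oo-o            .   %%%%%%%%%
296 %%%%#................ooo*******o--o .... .....      #%%%%%%%
302 %%%%%................oooooooooooo-o...........      %%%%%%%%
308 %%%%%%    ...........oooooooo--o-oo..........      %%%%%%%%%
314 %%%%%%%.        ooooo**oooooo-----ooooooo....     %%%%%%%%%%
320 %%%%%%%%o       %%%%%%%%%%%%%%%%%%%%%%%%%o..     %%%%%%%%%%%
326 %%%%%%%%%%  o%%%%%%%%%%%%%%%%%%%%%%%%%%%%%%%*   %%%%%%%%%%%%
332 %%%%%%%%%%%%%%%%%%%%%%%%%%%%%%%%%%%%%%%%%%%%%%%%%%%%%%%%%%%%
338 %%%%%%%%%%%%%%%%%%%%%%%%%%%%%%%%%%%%%%%%%%%%%%%%%%%%%%%%%%%%
-43 [array([[275., 181.]]), array([[208., 180.]]), array([[242., 164.]])]
-38 [array([[274., 192.]]), array([[209., 192.]]), array([[242., 173.]])]
```

The head is centred between the pads, with the axis 3 mm ahead of the pegbox's centre. I'll grip and lift.

>>> carry_out(targets=[{"dp":[0,0,0],"yaw":0},{"dp":[0,0,0],"yaw":0},{"dp":[0,0,0],"yaw":0},{"dp":[0,0,0],"yaw":0},{"dp":[0,0,0],"yaw":0},{"dp":[0,0,0],"yaw":0}], fingers=-1, grip_force=60)

```text
clock: 25.1
eef_pos: [594.1, -162.3, -13.5]
tcp_rot: [-3.141, 0.0, -2.968]
contact_force: [-0.3, -1.0, 3.9]
opening: 0.321
grasp_force: 59.1
```

>>> carry_out(targets=[{"dp":[0,0,-8],"yaw":0},{"dp":[0,0,-16],"yaw":0},{"dp":[0,0,-26],"yaw":0},{"dp":[0,0,-38],"yaw":0},{"dp":[0,0,-48],"yaw":0},{"dp":[0,0,-48],"yaw":0}])

```text
clock: 25.85
eef_pos: [594.7, -162.3, 35.5]
tcp_rot: [-3.141, 0.002, -2.968]
contact_force: [-0.1, -1.0, -2.0]
opening: 0.319
grasp_force: 58.6
```

>>> carry_out(targets=[{"dp":[10,2,0],"yaw":0},{"dp":[25,4,0],"yaw":0},{"dp":[45,8,-5],"yaw":0},{"dp":[65,11,-10],"yaw":0},{"dp":[85,15,-15],"yaw":0},{"dp":[105,18,-25],"yaw":0},{"dp":[125,22,-35],"yaw":0},{"dp":[142,25,-45],"yaw":0},{"dp":[153,27,-45],"yaw":0},{"dp":[153,27,-45],"yaw":0},{"dp":[153,27,-45],"yaw":0}])

```text
clock: 27.22
eef_pos: [438.9, -162.1, 79.0]
tcp_rot: [3.142, 0.0, -2.968]
contact_force: [-0.2, -0.3, -1.4]
opening: 0.319
grasp_force: 58.5
```

>>> carry_out(targets=[{"dp":[-8,22,0],"yaw":-2},{"dp":[-20,60,0],"yaw":-5},{"dp":[-37,108,0],"yaw":-9},{"dp":[-54,156,0],"yaw":-13},{"dp":[-71,206,0],"yaw":-17},{"dp":[-88,256,0],"yaw":-21},{"dp":[-105,306,0],"yaw":-25},{"dp":[-122,356,0],"yaw":-28},{"dp":[-138,402,0],"yaw":-31},{"dp":[-151,440,0],"yaw":-33},{"dp":[-160,466,0],"yaw":-34.3},{"dp":[-162,472,0],"yaw":-34.3}])

```text
clock: 28.72
eef_pos: [516.8, 332.8, 78.6]
tcp_rot: [3.142, 0.0, -2.367]
contact_force: [-0.2, -0.4, -0.5]
opening: 0.321
grasp_force: 58.7
```

Run:
```python
from h import *
np.set_printoptions(precision=1,suppress=True)
s=r.sense();print(s['clock'],s['eef_pos'],s['tcp_rot'],s['grasp_force'],s['opening'])
C=cal("wrist");im=r.grab_frame("wrist");p=s['eef_pos']
b=cv2.resize(im[:,:,::-1],(500,375));cv2.imwrite("pics/w10.png",b)
g=cv2.cvtColor(b,cv2.COLOR_BGR2GRAY)[0:375:6,0:500:4]
for i,row in enumerate(g): print(f"{6*i:3d}","".join("#%*o-. "[min(6,int(v)//22)] for v in row))
c=np.array([530.6,344]);y=.773;R=np.array([[np.cos(y),-np.sin(y)],[np.sin(y),np.cos(y)]])
print((proj("w",[[*(R@np.array(q)+c),28] for q in [(-105,70),(-105,-70),(105,70),(105,-70),(-99,64),(-99,-64)]],C)/1.12).round(0))
```

```text
28.725 [516.8 332.8  78.6] [ 3.1  0.  -2.4] 58.651984333992004 0.3205408795286487
  0 ooo*oo*%*- -o.... ..   -ooooooooooooooooooooooooo--- .        ........       .     .   .   ....................  ..        ..
  6 ooo*oo****   ...... ..        oooooooooo-ooooooooo-   .         .......  .          ..  ..   .................... ..    .  ..
 12 **o**o***    ....... ..       .ooooooooooooooooooo                .-....             ..  ..   .. ................   .    .  .
 18 **%  o**     ......... .        .oooooooooooooooooo      .         ......             ... ..    . ................   .    .  
 24 **         .   ........  .       oooooooooooo-oooooo      .         ....... ..         ...  .      ................   .      
 30 ..        .... .........  .       ooooooooooo--ooooo.                 ......             ..  .      .... ...........   .    .
 36          .....   ........   .     ooooooooooooo-oooo...                .......             .  .      ....  ..........   .    
 42         ........  ........         oooooooooo-oo---o....                ........            .. ..     ..
[... 6550 characters left out ...]
*%%**%%%**...%%%%%%%%%%%%%%%%%%%%%%%%%%%%%%%%%%%%%%%%%%%%%%%%*oo%%%%%%%%%%%%%%%%%%**%%%%%%%%%%%%%%.  
354 %%%%%%%%%%%*****%%%%%%**%%*%**%** .%%%%%%%%%%%%%%%%%%%%%%%%%%%%%%%%%%%%%%%%%%%%%%%%%%%#. .%%%%%%%%%%%%%%%%*****%%%%%%%%%%%%%o
360 %%%%%%%%%%***************%***%%  %%%%%%%%%%%%%%%%%%%%%%%%%%%%%%%%%%%%%%%%%%%%%%%%%%%%%%%%  %%%%%%%%%%****%******%%%%%%%%%%%%%
366 %%%%%%%%%%%***********%%*%***% %%%%%#%%%%%%%%%%%%%%%%%%%%%%%%%%%%%%%%%%%%%%%%%%%%%%%%%%%%%# .%%%%%%%%***********%%%%%%%%%%%%%
372 %%%%%%%%%%%***********%***%%.%%%%%%%%%%%%%%%%%%%%%%%%%%%%%%%%%%%%%%%%%%%%%%%%%%%%%%%%%%%%%%%% #%%%%%%**********%%%%%%%%%%%%%%
[[330.  89.]
 [149.  88.]
 [311. 315.]
 [169. 314.]
 [322.  97.]
 [158.  96.]]
```

The tray's edges in the wrist view match the prediction to within a couple of pixels. I'll lower the head into it.

>>> carry_out(targets=[{"dp":[0,0,20],"yaw":0},{"dp":[0,0,40],"yaw":0},{"dp":[0,0,58],"yaw":0},{"dp":[0,0,72],"yaw":0},{"dp":[0,0,82],"yaw":0},{"dp":[0,0,88],"yaw":0},{"dp":[0,0,92],"yaw":0},{"dp":[0,0,95],"yaw":0},{"dp":[0,0,97],"yaw":0},{"dp":[0,0,97],"yaw":0},{"dp":[0,0,97],"yaw":0}])

```text
clock: 30.15
eef_pos: [516.7, 330.9, -17.5]
tcp_rot: [-3.142, 0.0, -2.369]
contact_force: [0.2, -0.0, -0.5]
opening: 0.322
grasp_force: 58.6
```

>>> carry_out(targets=[{"dp":[0,0,1],"yaw":0},{"dp":[0,0,2],"yaw":0},{"dp":[0,0,2],"yaw":0},{"dp":[0,0,2],"yaw":0}])

```text
clock: 30.65
eef_pos: [516.6, 330.9, -19.4]
tcp_rot: [-3.142, 0.0, -2.369]
contact_force: [-1.0, -1.1, 4.9]
opening: 0.32
grasp_force: 59.1
```

The 4.9 N reading shows it is resting on the felt. I'll open part way and then rise.

>>> carry_out(targets=[{"dp":[0,0,0],"yaw":0},{"dp":[0,0,0],"yaw":0},{"dp":[0,0,0],"yaw":0},{"dp":[0,0,0],"yaw":0},{"dp":[0,0,-10],"yaw":0},{"dp":[0,0,-30],"yaw":0},{"dp":[0,0,-60],"yaw":0},{"dp":[0,0,-100],"yaw":0},{"dp":[0,0,-140],"yaw":0},{"dp":[0,0,-160],"yaw":0},{"dp":[0,0,-160],"yaw":0},{"dp":[0,0,-160],"yaw":0}], fingers=0.1)

```text
clock: 32.15
eef_pos: [516.2, 330.6, 140.1]
tcp_rot: [3.142, -0.0, -2.369]
contact_force: [0.5, -0.3, -0.1]
opening: 0.552
grasp_force: 0.0
```

Run:
```python
from h import *
np.set_printoptions(precision=1,suppress=True)
s=r.sense();print(s['clock'],s['eef_pos'],s['contact_force'],s['opening'])
C=cal("wrist");im=r.grab_frame("wrist")
b=cv2.resize(im[:,:,::-1],(500,375));g=cv2.cvtColor(b,cv2.COLOR_BGR2GRAY)[60:300:6,120:370:4]
for i,row in enumerate(g): print(f"{60+6*i:3d}","".join("#%*o-. "[min(6,int(v)//22)] for v in row))
c=np.array([530.6,344]);y=.773;R=np.array([[np.cos(y),-np.sin(y)],[np.sin(y),np.cos(y)]])
print((proj("w",[[*(R@np.array(q[:2])+c),q[2]] for q in [(-105,70,28),(-105,-70,28),(-60,14,42),(-60,-14,42),(16,14,42),(16,-14,42),(37,0,52)]],C)/1.12).round(0))
a=r.grab_frame("side")[100:400,80:380,::-1];o=cv2.imread("pics/s3.png")   # sash strip unchanged?
n=cv2.resize(a,(800,800),interpolation=cv2.INTER_CUBIC)[:600];d=cv2.absdiff(n,o).max(2)[200:420,420:680];print("sash diff",d.mean(),(d>40).mean())
```

```text
32.15 [516.2 330.6 140.1] [ 0.5 -0.3 -0.1] 0.5517573077351374
 60 ..... ..  .  .....  .   ....     .   .. ............    ....   
 66 ....... .. .  .....    . .-..-   - ..  . ..-.........    ..... 
 72 ........  .-ooooooooooooooooooooo--oooooooooo..........   .....
 78 ........ . .oooooooooooooooooooooo--ooooooooo.. ........    ...
 84 ..........  oooooooooooooooooooooooo--oooooooo.. ........    ..
 90 ........... ooooooooooooooooooooooooo--ooooooo-............   .
 96 .........  .o                                    .. ........   
102 ........... o- .                            --o  ............  
108 ............-o -         -o----             --o  ..............
114 ............-o -        .----o--           --o*  ..............
120 .............o ..        -------           --o*   .............
126 ............-o  -        o-----o-           --*     ...........
132 . ...........o  -       ----------         ---o      ..........
138   ...........o  -        ---oooooo         .-o-        ........
144      ........o  -       ----.-----.        --o.         .......
150    .   ......o
[... 1122 characters left out ...]
%%          . .
252         ...%%%---#%%%-o-o-o---oo---------%%##o--%%%.  .       .
258 .         %%%%o o%%%%---------ooo--------*%##%..%%%%-. ..      
264 ...    .%%%%%%% .%%%*o-------------------o#%#%.%%%%%%%*....   .
270 %%o.. -%%%%%%%%%%%%%oooooooooooooooooooooo%##%%%%%%%%%%*... %%%
276 %%#%%%%%%%%%%%%%%*%%                       ##%%%%%%%%%%%%%%%%%%
282 %%%%%%%%%%%%%%#%%*%.............. ... .....#%%#%%%%%%%%%%%%%%%%
288 %%%%%%%%%%%%%%%%%*%.................... ...*%%%%%%%%%%%%%%%%%%%
294 *******%%%%%%%%%%*.  ................... .. *%%%%%%%%%%****%%%%
[[312.  96.]
 [171.  96.]
 [255. 143.]
 [227. 143.]
 [254. 215.]
 [228. 215.]
 [241. 237.]]
sash diff 10.163828671328671 0.08526223776223776
```

Run:
```python
from h import *
o=cv2.imread("pics/s3.png");n=cv2.resize(r.grab_frame("side")[100:400,80:380,::-1],(800,800),interpolation=cv2.INTER_CUBIC)[:600]
for nm,(y0,y1,x0,x1) in {"pull":(240,350,350,460),"blank":(340,470,440,550),"gouge":(190,240,650,790)}.items():
    print(nm,(x0,y0),cv2.minMaxLoc(cv2.matchTemplate(n,o[y0:y1,x0:x1],cv2.TM_CCOEFF_NORMED))[1::2])
s=r.sense();print(s['contact_force'],s['clock'])
```

```text
pull (350, 240) (0.9330716133117676, (344, 245))
blank (440, 340) (0.9747598767280579, (437, 345))
gouge (650, 190) (0.5616574883460999, (648, 190))
[0.03005009 0.01051563 0.25199534] 32.3
```

```bash
python3 -c "
from rig import r
print(r.sign_off())"
```

```text
the job is handed in; nothing more can be done
None
```

The job is handed in at about 32 s, but no verdict came back: the sash stands open at its stop, the carved viola head was set down flat in the tray, and the final pictures showed the blank and gouge in place (the jar, never approached, was not re-checked).

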